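# Stack the insulator and the adapter on the manifold studs

## Task

Put the brown insulator plate over the two studs of the leaning manifold flange and slide it fully home against the flange face, then slide the bare-metal adapter plate over the same studs, neck outward, until it lies flat on the insulator. Leave both plates there, released, and do not disturb the spark plug or the penlight.

Things in the scene. Friction and masses are not known exactly. Their poses are not given: they have to be found in the camera images.
- flange: aluminium flange 50 x 114 x 14 mm on the stand, face leaning 30 deg to the stand's front. Origin: centre of the face, 90 mm above the worktop; z out of the face along the studs, y level along the line of studs, x up the slope. Two fixed brass studs, 10 mm thick, at y = +42 and -42 mm, rise 46 mm from the face; last 8 mm tapers to 4 mm.
- stand: fixed stand that carries the flange on a bent 42 mm pipe; dark bench plate 120 x 110 x 10 mm reaching 48 mm in front of and 72 mm behind the origin. Origin: on the worktop under the middle of the flange face; -x is its front, toward the robot. Solid round about: a 0.16 m tall battery to its right and a 0.36 m tall computer tower at the far right of the worktop.
- insulator_c (a point): middle of the insulator plate, half-way through its 12 mm thickness (6 mm above the worktop as it lies). x along its 50 mm width, y along its 116 mm length (the line of its holes), z up out of its top face. Fully home, this point is 6 mm out from the flange face.
- adapter_c (a point): middle of the adapter's flat plate, half-way through its 12 mm thickness (6 mm above the worktop as it lies); axes as for the insulator, z out of the neck side. Home on the insulator, this point is 18 mm out from the flange face.
- insulator: insulator: loose dark brown plate 50 x 116 x 12 mm, about 0.12 kg, 28 mm bore in the middle, two 13 mm through holes at y = +42 and -42 mm; starts flat on the worktop. Fits either way round. Origin: centre of its underside.
- adapter: adapter: loose bare aluminium plate, 50 x 116 x 12 mm, about 0.22 kg, same bore and holes as the insulator, with a round neck 39 mm across rising 22 mm from its top face; starts flat, neck up. Fits half-turned too. Origin: centre of its underside.
- spark_plug: used spark plug, 18 x 78 x 18 mm, lying loose on the worktop; a bystander, not to be disturbed. Origin: centre of its underside.
- penlight: grey penlight, 20 x 113 x 20 mm, lying loose on the worktop; a bystander, not to be disturbed. Origin: centre of its underside.

How it is judged:
By the outcome, as a careful person would: the job done as asked, in the order asked, and still so for the second after the job is handed in, with the robot touching nothing.
It also fails if it takes over 67 s, if anything falls off the work surface, if the arm or the gripper's body presses on something with over 40 N, if the wrist force passes 120 N, or if a joint passes its speed limit or range.

## Robot

A 6-joint arm with a two-finger parallel gripper is mounted at the origin on a cart in front of the work surface, level with it; the furniture and walls round the work are solid. World frame = base frame: x ahead of the robot, y to its left, z up, the work surface at z = 0. Lengths are in m, angles in degrees, forces in N, time in s.
With the tool pointing down it reaches from about 0.375 to 0.9 m from the base axis. Payload 3.1 kg.
Tool frame: the origin (TCP) lies on the centre line of the jaws, within the pads' length; the fingertips stand finger_overhang ahead of it and the grasp point (between the pads) lies 5 mm behind it (finger_overhang is the distance from the TCP to the fingertips, in m); z points along the fingers, y is the line along which they close (so a half turn about z gives the same grasp; the last joint's range is limited). The gripper opens to 87 mm and grips with 3 to 60 N. Pads are 19 mm wide; open, the fingers measure 117 mm over their backs; the gripper's body (75 mm by 190 mm) begins 51 mm behind the grasp point.
Start: joints at [-79.612, 30.224, 82.088, -0, 67.689, -10.227], TCP at [0.22, -0.585, 0.237] pointing down, gripper open.
Joint ranges: [-176.69, 176.69], [-43.24, 126.21], [12.49, 139.97], [-82, 262], [0, 151.66], [-163.58, 163.58]. Speed limits (degrees/s): [159.86, 159.86, 180, 180, 180, 180].

## Interface

Orientations are given as a 3x3 rotation matrix whose columns are the frame's x, y, z axes.
In Python, from rig import read_state, capture, calibration, hand_in, finger_overhang gives the robot as it stands.
- The arm moves only by the tool send_rows, never from a script. Its argument "plan" is a list of rows, each a list of 5 numbers: the closure in counts, from 0 (fully open) to 255 (shut), then the shift along the tool's x, y, z in m, then the turn about the tool's z in rad. A call has 1 to 20 rows; each row shifts and turns the commanded pose from where the row before left it, along the tool's axes as they then stand; what a row does not reach is not made up. A row lasts 1/12 s, in which the tool goes at most 41.7 mm and 7.16 degrees, less where a joint would pass 70% of its speed; a pose out of reach is approached as far as the arm can. A call is refused whole if a number of a shift passes 0.0417 or a number of a turn 0.125, either way. A call with a gripper value outside its range is refused whole. The fingers move at their own pace and stop on an object; the grip force is fixed at half the most. Time passes only in rows, so rows that do not move let the fingers close. It gives the time, the measured TCP pose, the force, the opening and the grip force at its end, in the units of the state.
- read_state(): the state, without advancing time (a new reading comes with each control period).
- capture(name): name is "scene" or "side" or "wrist"; returns (picture, depth): 480x640x3 uint8, blue, green, red; 480x640 float32, m along the optical axis (not along the pixel's ray), 0 where there is no reading.
- calibration(name): a dict with "fx", "fy", "cx", "cy" (pixels), "xyz" and "rotation" of the camera in the world. Camera axes: x right, y down, z forward; pixel columns grow to the right and rows downward; lengths in m; the calibration is good to about 2 mm. A picture is of the moment at which its call begins: read the wrist's pose just before it. calibration takes no time and is no camera call; for the wrist camera it gives the pose at the moment of the call.
- hand_in(): hands the job in; it is judged then, once.
The state is a dict: "time_s": time; "joint_positions": joint angles; "qvel": joint speeds; "tau": joint torques, N m; "position": TCP position; "tcp_rot": TCP orientation; "force": force on the tool from outside, world axes, zero at the start; "moment": the same for the moment, N m; "opening": opening from 0.0 (shut) to 1.0 (fully open); "grasp_force": force on a finger pad.
Only numpy, scipy, OpenCV 4.12 (cv2) and the standard library are available. Lean on these libraries where they do the work, as an engineer would, in place of code of your own. Each camera call takes 0.05 s, during which the arm holds its last target. There are 200 camera calls.

## Working session

There is one attempt and no reset: what is moved stays moved. The work goes in short steps, Python scripts to look and compute and a tool call to move; the robot and the scene stay as the last step left them, time stands still between calls to the robot, and variables do not carry over. Pictures are saved under pics/ and viewed, at most 10 in all, crops included, and the job is handed in when it is done.

Besides the shell and the picture viewer there is one more tool, called after "Emit:" in YAML: its name, and indented under it one key for each argument. send_rows: Moves the arm, as the interface text tells. Its arguments: {"type":"object","properties":{"plan":{"type":"array","items":{"type":"array","items":{"type":"number"}}}},"required":["plan"]}

```bash
ls; mkdir -p pics; python3 - <<'E'
from rig import *
import cv2,numpy as np
s=read_state();print(s, finger_overhang)
ims=[]
for n in["scene","side"]:
    p,d=capture(n);c=calibration(n);print(n,c)
    cv2.imwrite(f"pics/{n}0.png",p);np.save(f"pics/{n}0.npy",d)
E
```

```text
pics
{'time_s': 0.0, 'joint_positions': array([-7.96134823e+01,  3.02788282e+01,  8.21575488e+01, -3.57560485e-03,
        6.76890587e+01, -1.02287467e+01]), 'qvel': array([ 0.03923711, -0.00481949, -0.00571017, -0.01514241, -0.00434596,
       -0.07206607]), 'tau': array([-1.55799266e-04, -4.40039563e+01, -1.76589775e+01,  6.32778229e-02,
        5.82661398e-02, -1.69310256e-04]), 'position': array([ 0.21992241, -0.58426377,  0.23556663]), 'tcp_rot': array([[ 9.35957478e-01,  3.52112761e-01, -4.51485725e-04],
       [ 3.52112894e-01, -9.35955083e-01,  2.14298295e-03],
       [ 3.32001282e-04, -2.16471486e-03, -9.99997602e-01]]), 'force': array([-0.22647241, -0.04374358,  0.65155236]), 'moment': array([-0.00923207, -0.03686243, -0.04890988]), 'grasp_force': 0.0, 'opening': 1.0001662964859184} 0.014
scene {'fx': 490.0113086060627, 'fy': 490.0113086060627, 'cx': 316.71845420571447, 'cy': 235.88701995496479, 'xyz': array([-0.12637096,  0.68075912,  0.51825893]), 'rotation': array([[-0.50658745, -0.44988953,  0.73550565],
       [-0.8621862 ,  0.26232881, -0.43338038],
       [ 0.00202897, -0.85368788, -0.52078103]])}
side {'fx': 510.2714583012918, 'fy': 510.2714583012918, 'cx': 318.0031555292537, 'cy': 243.51107290663538, 'xyz': array([0.33579884, 0.94574582, 0.59344582]), 'rotation': array([[-0.95679445, -0.1927322 ,  0.21771238],
       [-0.29011012,  0.58254608, -0.75926029],
       [ 0.01950641, -0.78961659, -0.61329042]])}
```

View pics/scene0.png

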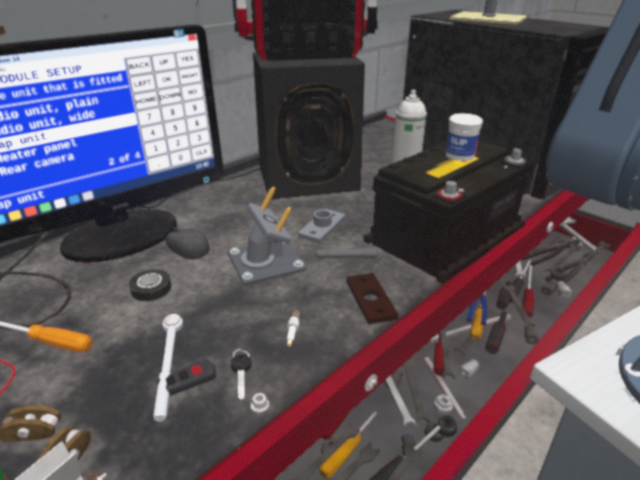

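View pics/side0.png

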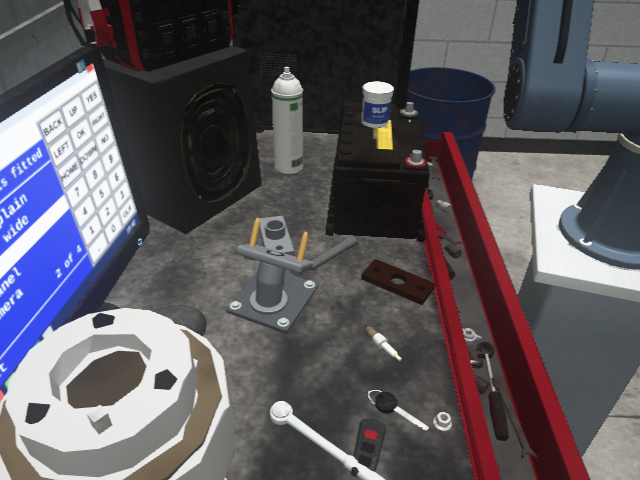

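The scene view shows the flange with brass studs at about (268,215), the adapter behind it at (322,225), the insulator at (371,297), the spark plug at (293,328) and the penlight at (348,253). The side view agrees: studs at (255,235) and (303,247), insulator at (397,280). The tool can only point down, so I need coarse positions before taking wrist views.

```bash
cat > h.py <<'E'
import numpy as np,cv2
def ray(c,uv):
    uv=np.atleast_2d(np.asarray(uv,float))
    d=np.c_[(uv[:,0]-c['cx'])/c['fx'],(uv[:,1]-c['cy'])/c['fy'],np.ones(len(uv))]@np.asarray(c['rotation']).T
    return np.asarray(c['xyz']),d
def onplane(c,uv,z):
    o,d=ray(c,uv);return o+d*((z-o[2])/d[:,2])[:,None]
def tri(views):  # [(c,uv)...] -> point, rms miss
    A=np.zeros((3,3));b=np.zeros(3);L=[]
    for c,uv in views:
        o,d=ray(c,uv);d=d[0]/np.linalg.norm(d[0]);P=np.eye(3)-np.outer(d,d);A+=P;b+=P@o;L.append((P,o))
    x=np.linalg.solve(A,b);return x,[round(1000*np.linalg.norm(P@(x-o)),1) for P,o in L]
def cloud(c,d):
    v,u=np.mgrid[:480,:640];o,r=ray(c,np.c_[u.ravel(),v.ravel()]);P=o+r*d.reshape(-1,1);P[d.ravel()==0]=np.nan
    return P.reshape(480,640,3)
def blobs(m,amin=30):
    n,l,s,c=cv2.connectedComponentsWithStats(m.astype(np.uint8))
    return [(l==i,s[i],c[i]) for i in range(1,n) if s[i,4]>=amin]
E
python3 - <<'E'
from rig import calibration
from h import *
np.set_printoptions(precision=4,suppress=True)
roi={'scene':(220,170,420,340),'side':(220,200,450,340)}
for n in roi:
    p=cv2.imread(f'pics/{n}0.png');d=np.load(f'pics/{n}0.npy');c=calibration(n);C=cloud(c,d)
    h=cv2.cvtColor(p,cv2.COLOR_BGR2HSV);H,S,V=cv2.split(h)
    R=np.zeros((480,640),bool);x0,y0,x1,y1=roi[n];R[y0:y1,x0:x1]=1
    print(n)
    for k,m in {'stud':(H>10)&(H<30)&(S>110)&(V>110)&R,'brown':((H<15)|(H>170))&(S>80)&(V<110)&R}.items():
        for b,s,cc in blobs(m):
            P=C[b];P=P[~np.isnan(P[:,0])];w=b.astype(np.uint8)
            print(k,s,cc,'pc',P.mean(0),'z',np.percentile(P[:,2],[5,50,95]))
            pts=np.argwhere(b)[:,::-1]
            if k=='stud':
                print(' top/bot px',pts[pts[:,1]==pts[:,1].min()].mean(0),pts[pts[:,1]==pts[:,1].max()].mean(0))
            else:
                q=onplane(c,pts,.012)[:,:2].astype(np.float32);print(' rect',cv2.minAreaRect(q))
    # objects above the table
    Z=C[...,2]
    for nm,lo,hi in [('low',.006,.05),('high',.14,.5)]:
        for b,s,cc in blobs((Z>lo)&(Z<hi)&R if nm=='low' else (Z>lo)&(Z<hi)&(C[...,0]<1.1)&(np.abs(C[...,1])<.5),60):
            P=C[b];print(nm,s,'min',P.min(0),'max',P.max(0))
E
```

```text
scene
stud [262 187  13  22 121] [267.9917 197.0909] pc [0.6218 0.3451 0.1054] z [0.0337 0.1106 0.1271]
 top/bot px [272.5 187. ] [263. 208.]
stud [277 207  14  24 119] [283.3361 218.3445] pc [0.5284 0.361  0.1097] z [0.0935 0.1106 0.1264]
 top/bot px [288.5 207. ] [278.5 230. ]
brown [ 348  274   49   49 1250] [372.1616 298.3784] pc [0.3757 0.279  0.0105] z [0.0048 0.0111 0.0127]
 rect ((0.3782390058040619, 0.2788132131099701), (0.049713049083948135, 0.12248142808675766), 74.08717346191406)
brown [373 303  47  37 113] [398.2478 320.2124] pc [ 0.3241  0.2627 -0.0054] z [-0.0073 -0.0055 -0.0032]
 rect ((0.30832359194755554, 0.27845239639282227), (0.004331825766712427, 0.11757451295852661), 15.16454029083252)
brown [400 324  20  16 173] [412.6647 333.8671] pc [ 0.2939  0.2577 -0.0133] z [-0.0302 -0.012  -0.0008]
 rect ((0.2713759243488312, 0.2759404182434082), (0.020169652998447418, 0.04724010452628136), 15.03549861907959)
low [ 260  170  101   29 1614] min [0.7222 0.0597 0.006 ] max [0.9483 0.2677 0.0499]
low [298 209  48  32 809] min [0.5789 0.158  0.006 ] max [0.676  0.2848 0.0348]

[... 1544 characters left out ...]
0.6759 0.27   0.0366]
low [312 236  46  34 470] min [0.4745 0.1905 0.0061] max [0.5372 0.2935 0.0226]
low [ 362  259   74   44 1363] min [0.3211 0.2355 0.006 ] max [0.446  0.3158 0.015 ]
low [ 227  272   92   60 2934] min [0.5107 0.3186 0.0061] max [0.6336 0.4457 0.0498]
low [440 279  10  21  85] min [0.2947 0.2469 0.006 ] max [0.313  0.2975 0.0082]
low [365 325  23  15 167] min [0.3758 0.4012 0.0061] max [0.4124 0.4263 0.0196]
high [   27     0   403   252 55561] min [ 0.3673 -0.4197  0.14  ] max [0.9492 0.5    0.4106]
high [  504     0   136   189 15477] min [ 0.0166 -0.0802  0.14  ] max [0.2788 0.1087 0.4205]
high [  0  18  40  35 634] min [1.0625 0.1571 0.3204] max [1.1    0.2902 0.3417]
```

```bash
python3 - <<'E'
from rig import *
from h import *
np.set_printoptions(precision=4,suppress=True)
s=read_state();R=s['tcp_rot'];w=calibration('wrist')
print('cam in tcp',R.T@(w['xyz']-s['position']),R.T@w['rotation'],w['fx'])
a=calibration('scene');b=calibration('side')
for n,p,q in [('A tip',(272.5,187),(257,218)),('A base',(263,208),(252.5,246)),('B tip',(288.5,207),(305,232)),('B base',(278.5,230),(300.5,261))]:
    print(n,*tri([(a,p),(b,q)]))
C=np.vstack([cloud(calibration(n),np.load(f'pics/{n}0.npy')).reshape(-1,3) for n in('scene','side')])
for nm,(x0,x1,y0,y1) in {'batt':(.34,.75,-.15,.2)}.items():
    P=C[(C[:,0]>x0)&(C[:,0]<x1)&(C[:,1]>y0)&(C[:,1]<y1)]
    for z0,z1 in((.05,.1),(.1,.14),(.14,.17),(.17,.3)):
        Q=P[(P[:,2]>z0)&(P[:,2]<z1)].astype(np.float32)
        if len(Q):print(nm,z0,z1,len(Q),np.percentile(Q,[1,99],axis=0).ravel(),cv2.boxPoints(cv2.minAreaRect(Q[:,:2])).ravel())
P=C[(C[:,0]>.27)&(C[:,0]<.32)&(C[:,1]>.1)&(C[:,1]<.4)];print('rail z',np.nanpercentile(P[:,2],[50,99]))
P=C[(C[:,0]>.6)&(C[:,0]<.8)&(C[:,1]>.1)&(C[:,1]<.5)&(C[:,2]>.15)];print('speaker',np.nanmin(P,0),np.nanmax(P,0))
E
```

```text
cam in tcp [ 0.0819 -0.0005 -0.1491] [[-0.0017 -0.9534 -0.3018]
 [ 1.     -0.0018 -0.0002]
 [-0.0004 -0.3018  0.9534]] 355.89077777128324
A tip [0.6104 0.3401 0.13  ] [np.float64(0.4), np.float64(0.4)]
A base [0.6117 0.3613 0.0907] [np.float64(0.6), np.float64(0.6)]
B tip [0.5275 0.3508 0.1296] [np.float64(0.2), np.float64(0.2)]
B base [0.5279 0.3715 0.0896] [np.float64(0.6), np.float64(0.6)]Traceback (most recent call last):
  File "<stdin>", line 14, in <module>
cv2.error: OpenCV(4.12.0) /io/opencv/modules/imgproc/src/convhull.cpp:143: error: (-215:Assertion failed) total >= 0 && (depth == CV_32F || depth == CV_32S) in function 'convexHull'
```

Emit:
send_rows:
  plan:
    - [0, 0, 0, -0.04, 0]
    - [0, 0, 0, -0.04, 0]
    - [0, 0, 0, -0.04, 0]
    - [0, 0, 0, -0.04, 0]
    - [0, 0, 0, -0.03, 0]

```text
time_s: 0.52
position: [0.2202, -0.5852, 0.4301]
tcp_rot: [[0.936, 0.352, 0.001], [0.352, -0.936, -0.003], [-0.001, 0.003, -1.0]]
force: [-0.6, -1.1, 0.3]
opening: 1.001
grasp_force: 0.0
```

Emit:
send_rows:
  plan:
    - [0, 0.031, -0.0227, 0, 0]
    - [0, 0.031, -0.0227, 0, 0]
    - [0, 0.031, -0.0227, 0, 0]
    - [0, 0.031, -0.0227, 0, 0]
    - [0, 0.031, -0.0227, 0, 0]
    - [0, 0.031, -0.0227, 0, 0]
    - [0, 0.031, -0.0227, 0, 0]
    - [0, 0.031, -0.0227, 0, 0]
    - [0, 0.031, -0.0227, 0, 0]
    - [0, 0.031, -0.0227, 0, 0]
    - [0, 0.031, -0.0227, 0, 0]
    - [0, 0.031, -0.0227, 0, 0]

```text
time_s: 1.52
position: [0.4728, -0.1971, 0.4262]
tcp_rot: [[0.936, 0.352, -0.001], [0.352, -0.936, 0.0], [-0.0, -0.001, -1.0]]
force: [-0.1, -0.5, 0.0]
opening: 0.996
grasp_force: 0.0
```

Emit:
send_rows:
  plan:
    - [0, 0.0131, -0.0378, 0, 0]
    - [0, 0.0131, -0.0378, 0, 0]
    - [0, 0.0131, -0.0378, 0, 0]
    - [0, 0.0131, -0.0378, 0, 0]
    - [0, 0.0131, -0.0378, 0, 0]
    - [0, 0.0131, -0.0378, 0, 0]
    - [0, 0.0131, -0.0378, 0, 0]
    - [0, 0.0131, -0.0378, 0, 0]
    - [0, 0.0131, -0.0378, 0, 0]
    - [0, 0.0131, -0.0378, 0, 0]

```text
time_s: 2.35
position: [0.461, 0.2028, 0.4263]
tcp_rot: [[0.936, 0.352, -0.001], [0.352, -0.936, -0.0], [-0.001, 0.0, -1.0]]
force: [-0.2, 0.2, -0.4]
opening: 1.005
grasp_force: 0.0
```

Emit:
send_rows:
  plan:
    - [0, 0, 0, 0, -0.125]
    - [0, 0, 0, 0, -0.125]
    - [0, 0, 0, 0, -0.125]
    - [0, 0, 0, 0, -0.125]
    - [0, 0, 0, 0, -0.125]
    - [0, 0, 0, 0, -0.125]
    - [0, 0, 0, 0, -0.125]
    - [0, 0, 0, 0, -0.125]
    - [0, 0, 0, 0, -0.125]
    - [0, 0, 0, 0, -0.125]
    - [0, 0, 0, 0, -0.125]
    - [0, 0, 0, 0, -0.125]
    - [0, 0, 0, 0, -0.125]
    - [0, 0, 0, 0, -0.125]
    - [0, 0, 0, 0, -0.125]
    - [0, 0, 0, 0, -0.125]
    - [0, 0, 0, 0, -0.125]
    - [0, 0, 0, 0, -0.125]
    - [0, 0, 0, 0, -0.125]
    - [0, 0, 0, 0, -0.125]

```text
time_s: 4.02
position: [0.4615, 0.2008, 0.426]
tcp_rot: [[-0.962, 0.272, -0.001], [0.272, 0.962, -0.0], [0.001, -0.001, -1.0]]
force: [1.0, -0.7, 0.1]
opening: 1.006
grasp_force: 0.0
```

```bash
python3 - <<'E'
from rig import *
from h import *
np.set_printoptions(precision=4,suppress=True)
w=calibration('wrist');p,d=capture('wrist');s=read_state()
print(s['position'],s['tcp_rot'],s['joint_positions'])
cv2.imwrite('pics/w1.png',p);np.save('pics/w1.npy',d);np.save('pics/w1c.npy',w,allow_pickle=True)
C=np.vstack([cloud(calibration(n),np.load(f'pics/{n}0.npy')).reshape(-1,3) for n in('scene','side')]).astype(np.float32)
P=C[(C[:,0]>.34)&(C[:,0]<.75)&(C[:,1]>-.15)&(C[:,1]<.2)]
for z0,z1 in((.05,.1),(.1,.14),(.14,.17),(.17,.3)):
    Q=np.ascontiguousarray(P[(P[:,2]>z0)&(P[:,2]<z1)])
    if len(Q):print(z0,z1,len(Q),np.percentile(Q,[1,99],axis=0).ravel(),cv2.boxPoints(cv2.minAreaRect(Q[:,:2].copy())).ravel())
P=C[(C[:,0]>.6)&(C[:,0]<.85)&(C[:,1]>.1)&(C[:,1]<.5)&(C[:,2]>.15)];print('speaker',np.nanmin(P,0),np.nanmax(P,0))
E
```

```text
[0.4615 0.2008 0.426 ] [[-0.9633  0.2683 -0.0012]
 [ 0.2683  0.9633 -0.0004]
 [ 0.0011 -0.0007 -1.    ]] [ 10.7761  10.4138  82.6709  -0.0065  86.9892 -63.6618]
0.05 0.1 7173 [ 0.3728 -0.1128  0.0505  0.7479  0.1721  0.0995] [ 0.3665  0.1431  0.4249 -0.1297  0.7905 -0.0514  0.7321  0.2214]
0.1 0.14 6389 [ 0.3696 -0.1141  0.1004  0.7481  0.1755  0.1397] [ 0.3622  0.1533  0.4239 -0.1351  0.786  -0.0576  0.7242  0.2308]
0.14 0.17 12811 [ 0.3757 -0.1077  0.1409  0.7425  0.1695  0.1685] [ 0.3646  0.1457  0.4243 -0.1366  0.7851 -0.0602  0.7253  0.2221]
0.17 0.3 6479 [ 0.4009 -0.0656  0.1708  0.7495  0.1128  0.2927] [ 0.3829 -0.1057  0.7453 -0.1148  0.7511  0.1164  0.3888  0.1255]
speaker [0.7409 0.1    0.15  ] [0.85   0.5    0.4134]
```

View pics/w1.png

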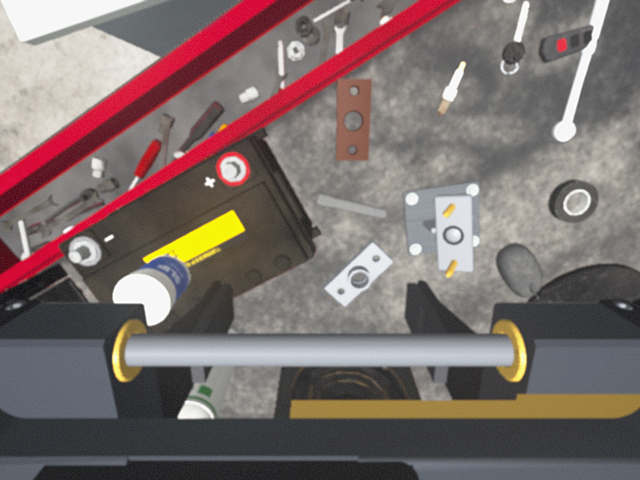

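The wrist view shows the insulator at (353,120), the adapter at (360,275), the stud tips at about (450,209) and (451,268), the plug at (453,88), the penlight at (350,205) and the battery on the left. All three parts can be measured from here.

```bash
cat >> h.py <<'E'
def rect(q):
    (c,(w,h),a)=cv2.minAreaRect(np.ascontiguousarray(q[:,:2],dtype=np.float32))
    if w>h: w,h=h,w
    else: a+=90
    return np.array([*c,w,h,a%180])
def holes(c,m,z):  # centroids of inner contours on plane z, with diameters mm
    cs,hi=cv2.findContours(m.astype(np.uint8)*255,cv2.RETR_CCOMP,cv2.CHAIN_APPROX_NONE);o=[]
    for k,x in enumerate(cs):
        if hi[0][k][3]>=0 and cv2.contourArea(x)>6:
            q=onplane(c,x[:,0],z)[:,:2];o.append((q.mean(0),round(float(np.ptp(q,axis=0).mean()*1e3),1)))
    return o
E
python3 - <<'E'
from rig import *
from h import *
np.set_printoptions(precision=4,suppress=True)
cal={'w1':np.load('pics/w1c.npy',allow_pickle=True).item(),'scene':calibration('scene'),'side':calibration('side')}
F={'w1':'w1','scene':'scene0','side':'side0'}
pk={}
for n,c in cal.items():
    p=cv2.imread(f'pics/{F[n]}.png');d=np.load(f'pics/{F[n]}.npy');C=cloud(c,d)
    H,S,V=cv2.split(cv2.cvtColor(p,cv2.COLOR_BGR2HSV))
    X,Y,Z=C[...,0],C[...,1],C[...,2]
    near=lambda x,y,r:(np.hypot(X-x,Y-y)<r)
    m=((H<15)|(H>170))&(S>60)&near(.382,.277,.08)&(Z>-.003)&(X>.317)
    b=max(blobs(m),key=lambda t:t[1][4]);q=onplane(c,np.argwhere(b[0])[:,::-1],.012)
    print(n,'ins',rect(q),'Z',np.nanmedian(Z[b[0]]),b[2],holes(c,b[0],.012))
    pk.setdefault('ins',[]).append((c,b[2]))
    m=near(.627,.215,.08)&(Z>.006)&(Z<.05);b=max(blobs(m),key=lambda t:t[1][4])
    Q=C[b[0]];T=Q[(Q[:,2]>.009)&(Q[:,2]<.015)];N=Q[Q[:,2]>.030]
    print(n,'adp',rect(T),'Z',np.median(T[:,2]),'neck',rect(N),np.median(N[:,2]))
    m=(H>10)&(H<30)&(S>110)&(V>110)&near(.57,.35,.09)&(Z>.08)
    for b in blobs(m,12):
        Q=C[b[0]];i=np.argsort(Q[:,2])[-4:]; print(n,'stud',b[1],b[2],'top',Q[i].mean(0))
    # flange face plane
    m=near(.57,.37,.07)&(Z>.06)&(S<60)&(Z<.115);Q=C[m];
    if len(Q)>50:
        A=np.c_[Q[:,:2],np.ones(len(Q))];r=np.ones(len(Q),bool)
        for _ in range(6):
            k,*_=np.linalg.lstsq(A[r],Q[r,2],rcond=None);r=abs(A@k-Q[:,2])<.004
        nn=np.array([-k[0],-k[1],1]);nn/=np.linalg.norm(nn);print(n,'face n',nn,r.sum(),'angle',np.degrees(np.arccos(nn[2])))
for k,v in pk.items(): print(k,tri(v))
E
```

```text
w1 ins [  0.3739   0.2524   0.0981   0.1218 164.0291] Z 0.012557195219907669 [351.9316 117.5076] [(array([0.4234, 0.2627]), 14.6), (array([0.3833, 0.2742]), 29.8), (array([0.3432, 0.2858]), 14.6)]
w1 adp [  0.6273   0.2204   0.0512   0.1167 120.5099] Z 0.012447079541457962 neck [  0.6272   0.221    0.0368   0.0378 168.9165] 0.03423430346278622
w1 stud [444 204  11  13  74] [448.8108 210.1757] top [0.5255 0.3493 0.1311]
w1 stud [446 261  11  16  85] [450.7765 268.6   ] top [0.6081 0.3378 0.131 ]
w1 face n [-0.065  -0.4885  0.8701] 2536 angle 29.527104385939047
scene ins [  0.3772   0.2789   0.0518   0.1275 163.3986] Z 0.011031062616481568 [372.0616 298.3358] [(array([0.3787, 0.2795]), 24.6)]
scene adp [  0.6295   0.2236   0.0522   0.1193 121.2107] Z 0.011357835923783477 neck [  0.6312   0.2224   0.0379   0.0384 172.2874] 0.03227252627862051
scene stud [262 187  13  22 113] [267.7168 197.4336] top [0.6088 0.3421 0.1297]
scene stud [277 207  13  24 117] [283.2222 218.5128] top [0.5279 0.3516 0.128 ]
scene face n [-0.0889 -0.2747  0.9574] 437 angle 16.78037173977056
side ins [  0.3742   0.2652   0.0984   0.1297 164.3414] Z 0.011174824648659265 [400.283  280.8899] [(array([0.3834, 0.282 ]), 22.8)]
side adp [  0.6281   0.2218   0.0505   0.1209 120.2235] Z 0.011558227076798766 neck [  0.6278   0.2229   0.0374   0.0391 127.1597] 0.032995896194766616
side stud [249 218  10  29 146] [254.2603 232.7808] top [0.6096 0.3412 0.1299]
side stud [297 232  11  30 158] [302.1392 246.6266] top [0.5263 0.3532 0.1305]
side face n [-0.026   0.3477  0.9372] 231 angle 20.407062582266537
ins (array([0.379 , 0.2752, 0.0061]), [np.float64(0.4), np.float64(0.7), np.float64(0.4)])
```

Emit:
send_rows:
  plan:
    - [0, 0.0317, 0.0166, 0.01, 0]
    - [0, 0.0317, 0.0166, 0.01, 0]
    - [0, 0.0317, 0.0166, 0.01, 0]
    - [0, 0, 0, 0.04, 0]
    - [0, 0, 0, 0.04, 0]
    - [0, 0, 0, 0.04, 0]
    - [0, 0, 0, 0.04, 0]
    - [0, 0, 0, 0.04, 0]
    - [0, 0, 0, 0.04, 0]
    - [0, 0, 0, 0.04, 0]
    - [0, 0, 0, 0.02, 0]
    - [0, 0, 0, 0.02, 0]
    - [0, 0, 0, 0, 0]

```text
time_s: 5.15
position: [0.3821, 0.2741, 0.0732]
tcp_rot: [[-0.96, 0.28, -0.007], [0.281, 0.96, -0.003], [0.006, -0.005, -1.0]]
force: [-0.0, -0.5, 1.0]
opening: 0.993
grasp_force: 0.0
```

```bash
python3 - <<'E'
from rig import *
from h import *
np.set_printoptions(precision=4,suppress=True)
c=calibration('wrist');s=read_state();p,d=capture('wrist');cv2.imwrite('pics/w2.png',p)
print(s['position'],calibration('wrist')['xyz']-c['xyz'])
H,S,V=cv2.split(cv2.cvtColor(p,cv2.COLOR_BGR2HSV));C=cloud(c,d)
m=((H<15)|(H>170))&(S>60)&(C[...,2]>-.003)&(C[...,2]<.03)&(C[...,0]>.31)&(C[...,1]>.22)
b=max(blobs(m),key=lambda t:t[1][4])
print(rect(onplane(c,np.argwhere(b[0])[:,::-1],.012)),np.nanmedian(C[b[0]][:,2]),b[1],holes(c,b[0],.012))
E
```

```text
[0.3821 0.2741 0.0732] [0.0005 0.0002 0.0015]
[0.3751 0.2763 0.0886 0.119  9.3471] 0.012717364662752556 [  219   138   146   195 10977] [(array([0.421, 0.264]), 10.4), (array([0.3815, 0.2754]), 26.6), (array([0.3423, 0.2866]), 13.1)]
```

View pics/w2.png

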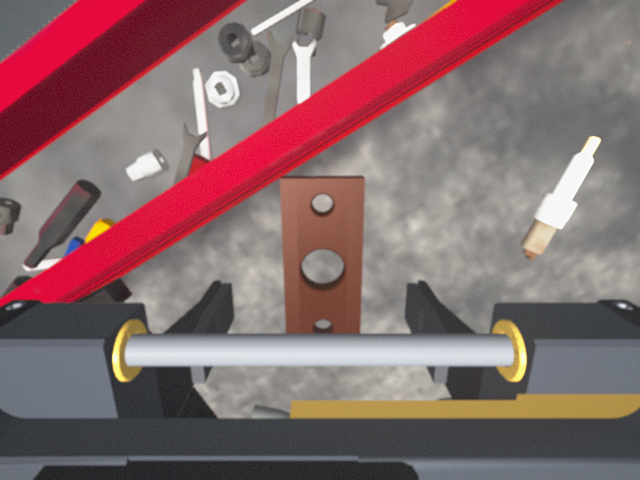

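The insulator stands squarely between the fingers, with its bore at (322,267) and its centre near (0.382, 0.275). I'm descending to grip it.

Emit:
send_rows:
  plan:
    - [0, 0, 0, 0.02, 0]
    - [0, 0, 0, 0.02, 0]
    - [0, 0, 0, 0.012, 0]
    - [0, 0, 0, 0.004, 0]
    - [0, 0, 0, 0, 0]
    - [255, 0, 0, 0, 0]
    - [255, 0, 0, 0, 0]
    - [255, 0, 0, 0, 0]
    - [255, 0, 0, 0, 0]
    - [255, 0, 0, 0, 0]
    - [255, 0, 0, 0, 0]
    - [255, 0, 0, 0, 0]
    - [255, 0, 0, 0, 0]

```text
time_s: 6.28
position: [0.3845, 0.2753, 0.0208]
tcp_rot: [[-0.961, 0.278, 0.0], [0.278, 0.961, 0.0], [-0.0, 0.0, -1.0]]
force: [0.9, 0.1, 2.7]
opening: 0.566
grasp_force: 30.0
```

Emit:
send_rows:
  plan:
    - [255, 0, 0, -0.02, 0]
    - [255, 0, 0, -0.03, 0]
    - [255, 0, 0, -0.04, 0]
    - [255, 0, 0, -0.04, 0]
    - [255, 0, 0, -0.04, 0]
    - [255, 0, 0, -0.04, 0]
    - [255, -0.0313, 0.0235, 0, 0]
    - [255, -0.0313, 0.0235, 0, 0]
    - [255, -0.0313, 0.0235, 0, 0]
    - [255, -0.0313, 0.0235, 0, 0]
    - [255, -0.0313, 0.0235, 0, 0]
    - [255, 0, 0, 0, -0.0733]
    - [255, 0, 0, 0, -0.0733]
    - [255, 0, 0, 0, 0]
    - [255, 0, 0, 0, 0]

```text
time_s: 7.53
position: [0.5666, 0.3442, 0.2294]
tcp_rot: [[-0.991, 0.137, -0.002], [0.137, 0.991, -0.001], [0.002, -0.001, -1.0]]
force: [0.3, 0.7, -2.0]
opening: 0.569
grasp_force: 30.0
```

```bash
cat > look.py <<'E'
from rig import *
from h import *
import sys
np.set_printoptions(precision=4,suppress=True)
tag=sys.argv[1];s=read_state();print('tcp',s['position'],s['tcp_rot'][:,0],s['force'])
ims=[]
for n in('scene','side','wrist'):
    c=calibration(n);p,d=capture(n);cv2.imwrite(f'pics/{n}{tag}.png',p);np.save(f'pics/{n}{tag}.npy',d);np.save(f'pics/{n}{tag}c.npy',c,allow_pickle=True)
    x0,y0,w,h={'scene':(210,140,180,140),'side':(190,150,180,140),'wrist':(200,100,320,240)}[n]
    ims.append(cv2.resize(p[y0:y0+h,x0:x0+w],(400,300)))
cv2.imwrite(f'pics/m{tag}.png',np.vstack([np.hstack(ims[:2]),np.hstack([ims[2],np.zeros_like(ims[2])])]))
E
python3 look.py 3
```

```text
tcp [0.5666 0.3442 0.2294] [-0.9906  0.1367  0.0022] [ 0.2918  0.6881 -1.9705]
```

View pics/m3.png

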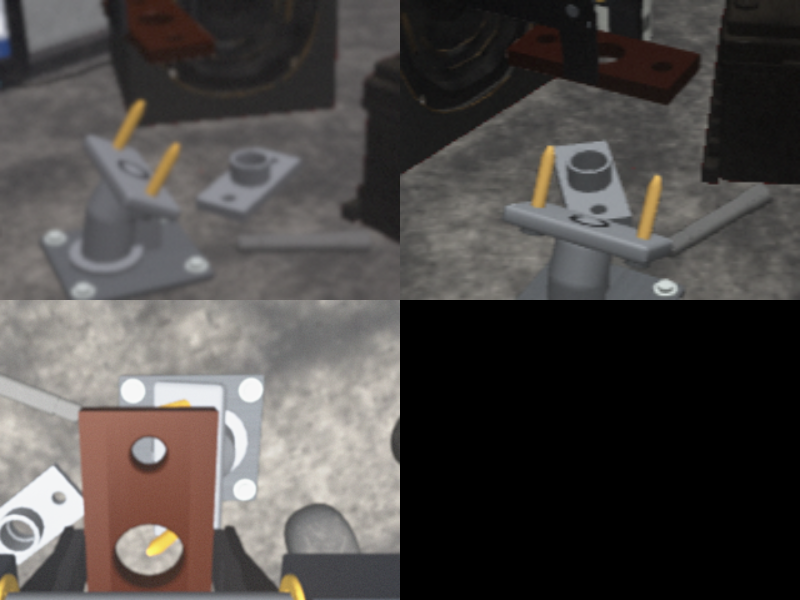

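The plate is held level above the studs. In the wrist crop its outer hole is at (150,450) and its bore at (148,547). Next I'm measuring the hole-to-tip offset.

```bash
python3 - <<'E'
from rig import *
from h import *
np.set_printoptions(precision=4,suppress=True)
ends={}
for n,f,cf in [('scene','scene0',None),('side','side0',None),('w1','w1','w1c')]:
    c=np.load(f'pics/{cf}.npy',allow_pickle=True).item() if cf else calibration(n)
    p=cv2.imread(f'pics/{f}.png');C=cloud(c,np.load(f'pics/{f}.npy'))
    H,S,V=cv2.split(cv2.cvtColor(p,cv2.COLOR_BGR2HSV))
    m=(H>10)&(H<30)&(S>90)&(V>100)&(np.hypot(C[...,0]-.57,C[...,1]-.35)<.09)&(C[...,2]>.07)
    for b,s,cc in blobs(m,30):
        q=np.argwhere(b)[:,::-1].astype(float);u=np.linalg.svd(q-q.mean(0))[2][0]
        t=(q-q.mean(0))@u;Z=C[b][:,2]
        if np.corrcoef(t,Z)[0,1]<0:u=-u;t=-t
        k='A' if C[b][:,0].mean()>.57 else 'B'
        ends.setdefault(k,[]).append((c,q.mean(0)+u*(t.max()+.3),q.mean(0)+u*(t.min()-.3)))
for k,v in ends.items():
    print(k,'tip',*tri([(c,a) for c,a,_ in v]),'foot',*tri([(c,a) for c,_,a in v]))
P={k:tri([(c,a) for c,a,_ in v])[0] for k,v in ends.items()}
print('mid',(P['A']+P['B'])/2,'d',np.linalg.norm(P['A']-P['B']),np.degrees(np.arctan2(*(P['B']-P['A'])[1::-1])))
c=np.load('pics/wrist3c.npy',allow_pickle=True).item();p=cv2.imread('pics/wrist3.png');C=cloud(c,np.load('pics/wrist3.npy'))
H,S,V=cv2.split(cv2.cvtColor(p,cv2.COLOR_BGR2HSV));m=((H<12)|(H>170))&(S>60)&(C[...,2]>.18)
b=max(blobs(m),key=lambda t:t[1][4]);zt=np.median(C[b[0]][:,2]);print('ztop',zt,b[1])
h=holes(c,b[0],zt);print(h)
u=onplane(c,np.argwhere(b[0])[:,::-1],zt);
for n in('side','scene'):
    cc=calibration(n);p=cv2.imread(f'pics/{n}3.png');D=cloud(cc,np.load(f'pics/{n}3.npy'))
    m=(np.hypot(D[...,0]-.57,D[...,1]-.345)<.08)&(abs(D[...,2]-zt)<.008)&(p[...,2].astype(int)>p[...,1]+8)
    b=max(blobs(m,10),key=lambda t:t[1][4]);print(n,b[1],np.median(D[b[0]][:,2]),holes(cc,b[0],zt),rect(D[b[0]]))
E
```

```text
A tip [0.6113 0.3375 0.1296] [np.float64(0.9), np.float64(0.6), np.float64(0.6)] foot [0.6114 0.3633 0.0907] [np.float64(0.6), np.float64(0.9), np.float64(1.1)]
B tip [0.5273 0.3488 0.1297] [np.float64(0.6), np.float64(0.6), np.float64(0.4)] foot [0.5283 0.3744 0.0904] [np.float64(0.4), np.float64(1.1), np.float64(0.9)]
mid [0.5693 0.3431 0.1297] d 0.08469838301995883 172.3449758932877
ztop 0.22216590935850694 [  263   186   111   148 12976]
[(array([0.5743, 0.3494]), 2.2), (array([0.5724, 0.3352]), 2.1), (array([0.5624, 0.3446]), 25.9), (array([0.5229, 0.3499]), 12.8)]
side [279 164  46  28 706] 0.22076553689857395 [(array([0.5237, 0.3529]), 13.2)] [  0.5447   0.3467   0.0537   0.0747 173.1812]
scene [266 135  41  32 790] 0.219694507579553 [(array([0.5555, 0.3498]), 23.6)] [  0.5667   0.3446   0.0515   0.1201 172.573 ]
```

Emit:
send_rows:
  plan:
    - [255, -0.0045, 0.0028, 0.01, 0]
    - [255, 0, 0, 0.025, 0]
    - [255, 0, 0, 0.025, 0]
    - [255, 0, 0, 0.01, 0]
    - [255, 0, 0, 0.003, 0]
    - [255, 0, 0, 0, 0]

```text
time_s: 8.18
position: [0.5718, 0.3466, 0.1565]
tcp_rot: [[-0.991, 0.135, -0.002], [0.135, 0.991, -0.001], [0.002, -0.001, -1.0]]
force: [-0.0, 0.3, -1.2]
opening: 0.568
grasp_force: 30.0
```

```bash
python3 look.py 4
```

```text
tcp [0.5718 0.3466 0.1565] [-0.9908  0.135   0.0017] [-0.0446  0.325  -1.1815]
```

View pics/m4.png

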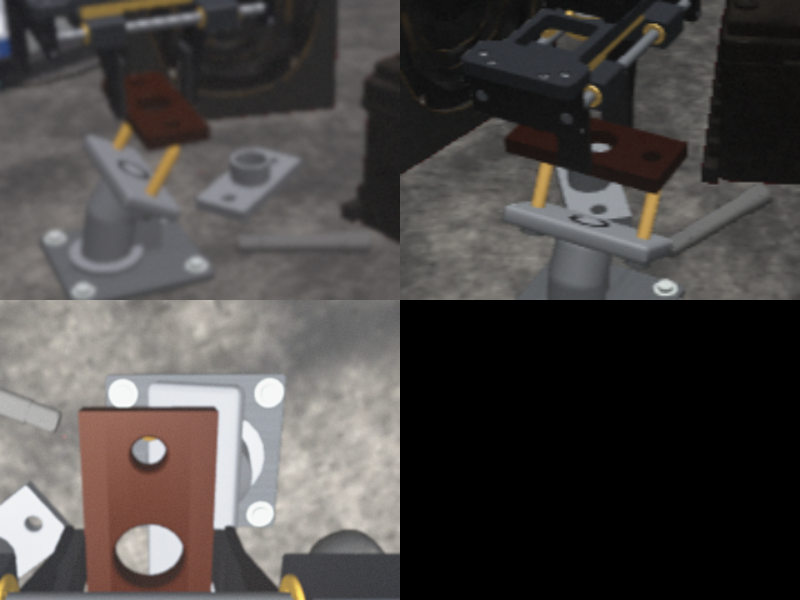

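In the wrist crop the stud tip shows just at the far rim of the outer hole, at (150,437). I'm computing the offset from this view.

```bash
python3 - <<'E'
from h import *
np.set_printoptions(precision=4,suppress=True)
c=np.load('pics/wrist4c.npy',allow_pickle=True).item();p=cv2.imread('pics/wrist4.png');C=cloud(c,np.load('pics/wrist4.npy'))
H,S,V=cv2.split(cv2.cvtColor(p,cv2.COLOR_BGR2HSV))
y=(H>=12)&(H<30)&(S>100)&(V>100);y[:200]=0;y[260:]=0;y[:,:290]=0;y[:,350:]=0
q=np.argwhere(y)[:,::-1];print(len(q),q.min(0),q.max(0),onplane(c,q,.1297).mean(0),C[y].mean(0))
print(c['xyz'])
# rims of outer hole: bright rim of the hole on top face = edge rows at hole centre column
for u in(318,319,320,321): print([tuple(p[v,u]) for v in range(200,236,1)] if u==319 else '')
b=(H<12)|(H>170);b&=(S>60)&(C[...,2]>.12)
r=np.argwhere(max(blobs(b),key=lambda t:t[1][4])[0])[:,::-1]
print('end edge row',r[:,1].min(), 'cols',np.percentile(r[r[:,1]==200][:,0],[0,100]), np.median(C[r[:,1],r[:,0],2]))
zt=.1485
for uv in[(r[r[:,1]==200][:,0].mean(),r[:,1].min())]: print('near end',onplane(c,uv,zt))
E
```

```text
30 [313 208] [324 211] [0.5291 0.3526 0.1297] [0.5277 0.3528 0.1358]
[0.4893 0.3582 0.3076]

[(np.uint8(86), np.uint8(99), np.uint8(148)), (np.uint8(84), np.uint8(97), np.uint8(145)), (np.uint8(84), np.uint8(98), np.uint8(144)), (np.uint8(89), np.uint8(104), np.uint8(148)), (np.uint8(86), np.uint8(97), np.uint8(145)), (np.uint8(81), np.uint8(98), np.uint8(143)), (np.uint8(85), np.uint8(97), np.uint8(142)), (np.uint8(76), np.uint8(88), np.uint8(130)), (np.uint8(60), np.uint8(84), np.uint8(121)), (np.uint8(67), np.uint8(117), np.uint8(155)), (np.uint8(70), np.uint8(152), np.uint8(191)), (np.uint8(85), np.uint8(159), np.uint8(201)), (np.uint8(134), np.uint8(166), np.uint8(191)), (np.uint8(178), np.uint8(185), np.uint8(187)), (np.uint8(206), np.uint8(201), np.uint8(199)), (np.uint8(217), np.uint8(207), np.uint8(204)), (np.uint8(212), np.uint8(205), np.uint8(200)), (np.uint8(212), np.uint8(204), np.uint8(200)), (np.uint8(216), np.uint8(207), np.uint8(203)), (np.uint8(212), np.uint8(204), np.uint8(200)), (np.uint8(211), np.uint8(204), np.uint8(200)), (np.uint8(214), np.uint8(204), np.uint8(203)), (np.uint8(211), np.uint8(204), np.uint8(199)), (np.uint8(211), np.uint8(204), np.uint8(198)), (np.uint8(210), np.uint8(205), np.uint8(197)), (np.uint8(210), np.uint8(202), np.uint8(198)), (np.uint8(213), np.uint8(204), np.uint8(200)), (np.uint8(214), np.uint8(204), np.uint8(200)), (np.uint8(211), np.uint8(203), np.uint8(200)), (np.uint8(200), np.uint8(194), np.uint8(189)), (np.uint8(156), np.uint8(153), np.uint8(151)), (np.uint8(99), np.uint8(97), np.uint8(102)), (np.uint8(47), np.uint8(53), np.uint8(66)), (np.uint8(42), np.uint8(46), np.uint8(67)), (np.uint8(37), np.uint8(41), np.uint8(64)), (np.uint8(45), np.uint8(47), np.uint8(65))]


end edge row 186 cols [263. 373.] 0.1505596427339783
near end [[0.5141 0.3544 0.1485]]
```

```bash
python3 - <<'E'
from h import *
np.set_printoptions(precision=4,suppress=True)
c=np.load('pics/wrist4c.npy',allow_pickle=True).item()
e=np.array([.991,-.135,0])
for zt in(.147,.1485,.150):
    print(zt,'top rim->hole c',onplane(c,(319,208.3),zt)+.0065*e,'end->hole c',onplane(c,(318,186),zt)+.016*e, 'bottom far rim',onplane(c,(319,230.5),zt-.012)-.0065*e,'side mid', onplane(c,[(263,200),(373,200)],zt).mean(0))
for n in('scene','side'):
    import rig
    cc=rig.calibration(n);p=cv2.imread(f'pics/{n}4.png');D=cloud(cc,np.load(f'pics/{n}4.npy'))
    H,S,V=cv2.split(cv2.cvtColor(p,cv2.COLOR_BGR2HSV))
    m=(np.hypot(D[...,0]-.57,D[...,1]-.345)<.08)&(abs(D[...,2]-.149)<.006)&((H<12)|(H>170))&(S>50)
    b=max(blobs(m,10),key=lambda t:t[1][4]);print(n,np.median(D[b[0]][:,2]),rect(D[b[0]]))
E
```

```text
0.147 top rim->hole c [[0.531  0.3525 0.147 ]] end->hole c [[0.5301 0.3522 0.147 ]] bottom far rim [[0.532  0.3524 0.135 ]] side mid [0.5206 0.3535 0.147 ]
0.1485 top rim->hole c [[0.5306 0.3526 0.1485]] end->hole c [[0.5299 0.3523 0.1485]] bottom far rim [[0.5316 0.3524 0.1365]] side mid [0.5203 0.3535 0.1485]
0.15 top rim->hole c [[0.5303 0.3526 0.15  ]] end->hole c [[0.5297 0.3523 0.15  ]] bottom far rim [[0.5312 0.3525 0.138 ]] side mid [0.52   0.3536 0.15  ]
scene 0.1468298238752141 [  0.5721   0.3465   0.0509   0.1192 172.0887]
side 0.14850064629853504 [  0.5505   0.35     0.0535   0.0743 174.0141]
```

Emit:
send_rows:
  plan:
    - [255, 0.0026, 0, 0, 0]
    - [255, 0, 0, 0.004, 0]
    - [255, 0, 0, 0.004, 0]
    - [255, 0, 0, 0.003, 0]
    - [255, 0, 0, 0, 0]
    - [255, 0, 0, 0, 0]

```text
time_s: 8.83
position: [0.5694, 0.3469, 0.1461]
tcp_rot: [[-0.991, 0.135, -0.001], [0.135, 0.991, -0.0], [0.001, -0.0, -1.0]]
force: [-0.3, 0.3, -0.1]
opening: 0.57
grasp_force: 30.0
```

```bash
python3 look.py 5
```

```text
tcp [0.5694 0.3469 0.1461] [-0.9909  0.1348  0.0007] [-0.2949  0.3128 -0.1264]
```

View pics/m5.png

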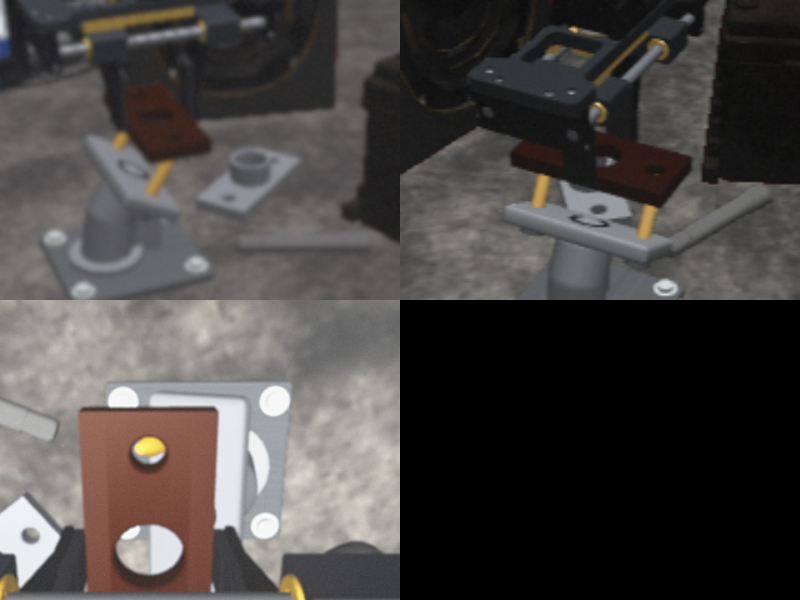

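The stud tip is now inside the outer hole, at (149,445) in the crop. I'm pressing on until contact.

Emit:
send_rows:
  plan:
    - [255, 0, 0, 0.003, 0]
    - [255, 0, 0, 0.003, 0]
    - [255, 0, 0, 0, 0]
    - [255, 0, 0, 0, 0]

```text
time_s: 9.32
position: [0.57, 0.3482, 0.1407]
tcp_rot: [[-0.991, 0.135, 0.001], [0.135, 0.991, 0.002], [-0.001, 0.002, -1.0]]
force: [0.4, 4.6, -1.7]
opening: 0.566
grasp_force: 30.0
```

Emit:
send_rows:
  plan:
    - [255, 0, 0.0015, 0.003, 0]
    - [255, 0, 0, 0, 0]
    - [0, 0, 0, 0, 0]
    - [0, 0, 0, 0, 0]
    - [0, 0, 0, 0, 0]
    - [0, 0, 0, 0, 0]
    - [0, 0, 0, 0, 0]
    - [0, 0, 0, 0, 0]

```text
time_s: 9.98
position: [0.5697, 0.3482, 0.1372]
tcp_rot: [[-0.991, 0.135, -0.001], [0.135, 0.991, -0.001], [0.001, -0.001, -1.0]]
force: [-0.2, -0.6, 0.1]
opening: 0.93
grasp_force: 0.0
```

```bash
python3 look.py 6
```

```text
tcp [0.5697 0.3482 0.1372] [-0.9909  0.1349  0.0006] [-0.1988 -0.5884  0.1033]
```

View pics/m6.png

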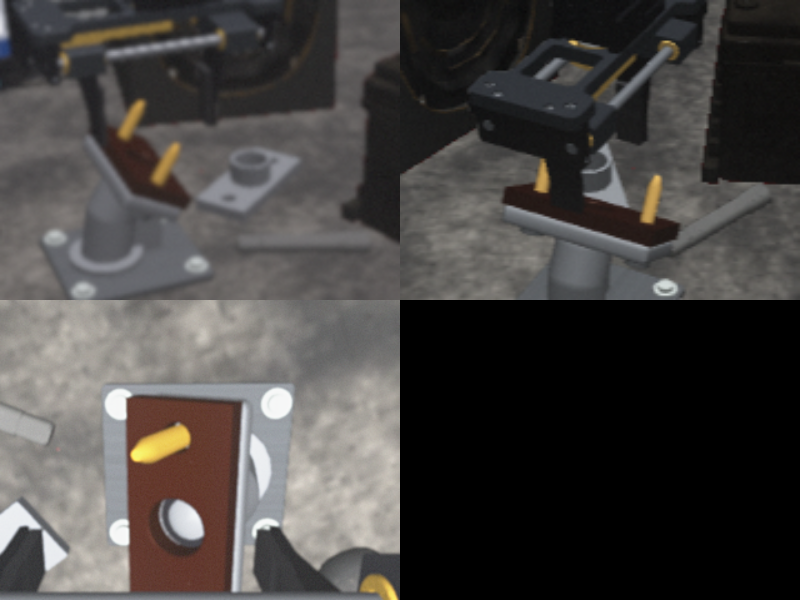

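The insulator has dropped onto the flange face and lies flat in all three views, with its outer stud at (160,443) in the wrist crop. I'm verifying this numerically and checking clearances round the adapter.

Emit:
send_rows:
  plan:
    - [0, 0, 0, -0.02, 0]
    - [0, 0, 0, -0.04, 0]
    - [0, 0, 0, -0.04, 0]
    - [0, 0, 0, -0.04, 0]
    - [0, 0, 0, -0.01, 0]
    - [0, 0, 0, 0, 0]

```text
time_s: 10.63
position: [0.5721, 0.3495, 0.2929]
tcp_rot: [[-0.991, 0.135, 0.01], [0.135, 0.991, 0.004], [-0.009, 0.005, -1.0]]
force: [0.0, 0.3, -0.1]
opening: 1.0
grasp_force: 0.0
```

```bash
python3 look.py 7; python3 - <<'E'
from h import *
import rig
np.set_printoptions(precision=4,suppress=True)
n0=np.array([-.5*.134,-.5*.991,.866]);o=np.array([.5699,.3689,.0905])
for n,t in(('wrist',6),('wrist',7),('side',7),('scene',7)):
    c=np.load(f'pics/{n}{t}c.npy',allow_pickle=True).item();p=cv2.imread(f'pics/{n}{t}.png');C=cloud(c,np.load(f'pics/{n}{t}.npy'))
    H,S,V=cv2.split(cv2.cvtColor(p,cv2.COLOR_BGR2HSV))
    m=(np.hypot(C[...,0]-.57,C[...,1]-.36)<.075)&(C[...,2]>.07)&((H<10)|(H>170))&(S>70)
    Q=C[m];A=np.c_[Q[:,:2],np.ones(len(Q))];r=np.ones(len(Q),bool)
    for _ in range(6):
        k,*_=np.linalg.lstsq(A[r],Q[r,2],rcond=None);r=abs(A@k-Q[:,2])<.003
    nn=np.array([-k[0],-k[1],1]);nn/=np.linalg.norm(nn)
    print(n,t,r.sum(),'n',nn,'tilt',np.degrees(np.arccos(nn[2])),'height over face mm',1e3*np.median((Q[r]-o)@n0))
c=np.load('pics/w1c.npy',allow_pickle=True).item();C=cloud(c,np.load('pics/w1.npy'))
m=(C[...,2]>.13)&(C[...,2]<.175)&(C[...,0]<.62)&(C[...,1]<.25);m[280:]=0
Q=C[m];print('batt corners',cv2.boxPoints(cv2.minAreaRect(Q[:,:2].astype(np.float32).copy())))
E
```

```text
tcp [0.5721 0.3495 0.2929] [-0.9909  0.1347 -0.009 ] [ 0.0042  0.3309 -0.0832]
wrist 6 9908 n [-0.0635 -0.493   0.8677] tilt 29.80368614526915 height over face mm 13.5487670889662
wrist 7 3931 n [-0.0644 -0.4926  0.8679] tilt 29.786884480277585 height over face mm 13.61079947782744
side 7 526 n [-0.0554 -0.4139  0.9086] tilt 24.685043536220967 height over face mm 12.091355428684368
scene 7 384 n [-0.0671 -0.486   0.8714] tilt 29.383028275146266 height over face mm 11.817014353723128
batt corners [[ 0.363   0.1506]
 [ 0.4234 -0.1374]
 [ 0.5867 -0.1032]
 [ 0.5263  0.1849]]
```

```bash
python3 - <<'E'
from h import *
np.set_printoptions(precision=4,suppress=True)
C=[]
for n,t in(('scene',7),('side',7)):
    c=np.load(f'pics/{n}{t}c.npy',allow_pickle=True).item();C.append(cloud(c,np.load(f'pics/{n}{t}.npy')).reshape(-1,3))
C=np.vstack(C)
for y in(.1,.14,.18,.22,.26,.3):
    Q=C[(abs(C[:,1]-y)<.02)&(C[:,0]>.66)&(C[:,0]<.9)&(C[:,2]>.03)&(C[:,2]<.15)];print(y,len(Q),Q[:,0].min() if len(Q) else '')
E
```

```text
0.1 2064 0.7254743854074751
0.14 1861 0.7394797050487429
0.18 1924 0.7516562284127484
0.22 2303 0.7639709917540879
0.26 3152 0.7759307165340129
0.3 0
```

Emit:
send_rows:
  plan:
    - [0, -0.018, -0.03, 0, 0]
    - [0, -0.018, -0.03, 0, 0]
    - [0, -0.018, -0.03, 0, 0]
    - [0, -0.018, -0.03, 0, 0]
    - [0, 0, 0, 0, 0.125]
    - [0, 0, 0, 0, 0.125]
    - [0, 0, 0, 0, 0.125]
    - [0, 0, 0, 0, 0.125]
    - [0, 0, 0, 0, 0.125]
    - [0, 0, 0, 0, 0.125]
    - [0, 0, 0, 0, 0.125]
    - [0, 0, 0, 0, 0.125]
    - [0, 0, 0, 0, 0.125]
    - [0, 0, 0, 0, 0.125]
    - [0, 0, 0, 0, 0.125]
    - [0, 0, 0, 0, 0.125]
    - [0, 0, 0, 0, 0.125]
    - [0, 0, 0, 0, 0.125]
    - [0, 0, 0, 0, 0.125]

```text
time_s: 12.37
position: [0.6235, 0.2196, 0.2839]
tcp_rot: [[0.431, 0.902, -0.006], [0.902, -0.431, -0.001], [-0.004, -0.005, -1.0]]
force: [-0.5, 0.3, -0.3]
opening: 0.999
grasp_force: 0.0
```

Emit:
send_rows:
  plan:
    - [0, 0, 0, 0.04, 0]
    - [0, 0, 0, 0.04, 0]
    - [0, 0, 0, 0.04, 0]
    - [0, 0, 0, 0.03, 0]
    - [0, 0, 0, 0, 0]
    - [0, 0, 0, 0, 0]

```text
time_s: 12.87
position: [0.6223, 0.2194, 0.1336]
tcp_rot: [[0.425, 0.905, -0.009], [0.905, -0.426, -0.002], [-0.005, -0.007, -1.0]]
force: [0.4, 1.5, 0.9]
opening: 1.001
grasp_force: 0.0
```

```bash
python3 look.py 8; python3 - <<'E'
from h import *
np.set_printoptions(precision=4,suppress=True)
c=np.load('pics/wrist8c.npy',allow_pickle=True).item();C=cloud(c,np.load('pics/wrist8.npy'))
X,Y,Z=[C[...,i] for i in range(3)]
m=(np.hypot(X-.6275,Y-.221)<.075)
for nm,a,b in(('plate',.008,.017),('neck',.030,.039)):
    k=m&(Z>a)&(Z<b);B=max(blobs(k),key=lambda t:t[1][4])
    q=np.argwhere(B[0])[:,::-1];print(nm,B[1],np.median(Z[B[0]]),rect(onplane(c,q,{'plate':.012,'neck':.034}[nm])))
E
```

```text
tcp [0.6223 0.2194 0.1336] [ 0.4255  0.905  -0.0051] [0.3703 1.4924 0.9427]
plate [ 245  164  153  128 6293] 0.012894559563394359 [  0.6285   0.2224   0.051    0.1163 120.469 ]
neck [297 214  51  50 870] 0.03457761106382215 [ 0.6281  0.2225  0.0374  0.0383 64.7156]
```

View pics/wrist8.png

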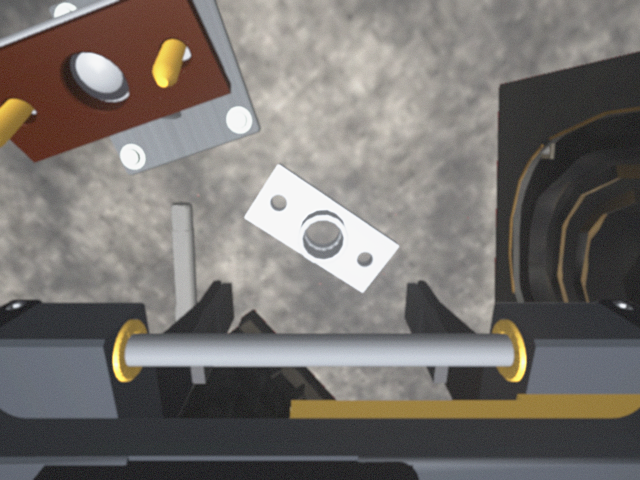

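The adapter sits at (323,230) in the wrist picture with its neck up; the penlight at (185,260) and the speaker are clear. Now I'm gripping the neck.

Emit:
send_rows:
  plan:
    - [0, 0.0053, 0.0042, 0, 0]
    - [0, 0, 0, 0.04, 0]
    - [0, 0, 0, 0.035, 0]
    - [0, 0, 0, 0.02, 0]
    - [0, 0, 0, 0.01, 0]
    - [0, 0, 0, 0, 0]
    - [0, 0, 0, 0, 0]

```text
time_s: 13.6
position: [0.6325, 0.2233, 0.0339]
tcp_rot: [[0.425, 0.905, 0.003], [0.905, -0.425, 0.001], [0.002, 0.002, -1.0]]
force: [0.5, -1.1, 0.8]
opening: 0.998
grasp_force: 0.0
```

Emit:
send_rows:
  plan:
    - [0, -0.0026, -0.0034, 0.004, 0]
    - [0, 0, 0, 0, 0]
    - [255, 0, 0, 0, 0]
    - [255, 0, 0, 0, 0]
    - [255, 0, 0, 0, 0]
    - [255, 0, 0, 0, 0]
    - [255, 0, 0, 0, 0]
    - [255, 0, 0, 0, 0]
    - [255, 0, 0, 0, 0]
    - [255, 0, 0, 0, 0]

```text
time_s: 14.43
position: [0.6272, 0.2219, 0.0285]
tcp_rot: [[0.425, 0.905, 0.001], [0.905, -0.425, -0.0], [0.0, 0.001, -1.0]]
force: [1.2, -0.9, -0.3]
opening: 0.478
grasp_force: 0.7
```

Emit:
send_rows:
  plan:
    - [255, 0, 0, 0, 0]
    - [255, 0, 0, 0, 0]
    - [255, 0, 0, -0.01, 0]
    - [255, 0, 0, -0.03, 0]
    - [255, 0, 0, -0.04, 0]
    - [255, 0, 0, -0.04, 0]
    - [255, 0, 0, -0.04, 0]
    - [255, 0, 0, -0.04, 0]
    - [255, 0, 0, 0, -0.113]
    - [255, 0, 0, 0, -0.113]
    - [255, 0, 0, 0, -0.113]
    - [255, 0, 0, 0, -0.113]
    - [255, 0, 0, 0, -0.113]
    - [255, 0, 0, 0, -0.113]
    - [255, 0, 0, 0, -0.113]
    - [255, 0, 0, 0, -0.113]
    - [255, 0, 0, 0, 0]

```text
time_s: 15.85
position: [0.6257, 0.222, 0.2283]
tcp_rot: [[-0.45, 0.893, -0.002], [0.893, 0.45, -0.0], [0.001, -0.002, -1.0]]
force: [0.7, 0.0, -4.0]
opening: 0.433
grasp_force: 30.0
```

Emit:
send_rows:
  plan:
    - [255, 0.0341, 0.0015, 0, 0]
    - [255, 0.0341, 0.0015, 0, 0]
    - [255, 0.0341, 0.0015, 0, 0]
    - [255, 0.0341, 0.0015, 0, 0]
    - [255, 0, 0, 0.02, 0]
    - [255, 0, 0, 0.02, 0]
    - [255, 0, 0, 0, 0]
    - [255, 0, 0, 0, 0]

```text
time_s: 16.52
position: [0.5696, 0.3463, 0.1873]
tcp_rot: [[-0.447, 0.895, -0.004], [0.895, 0.447, -0.002], [0.0, -0.004, -1.0]]
force: [-0.3, 0.9, -1.9]
opening: 0.439
grasp_force: 30.0
```

```bash
python3 look.py 9; python3 - <<'E'
from h import *
np.set_printoptions(precision=4,suppress=True)
for n in('scene','side','wrist'):
    c=np.load(f'pics/{n}9c.npy',allow_pickle=True).item();C=cloud(c,np.load(f'pics/{n}9.npy'));p=cv2.imread(f'pics/{n}9.png')
    H,S,V=cv2.split(cv2.cvtColor(p,cv2.COLOR_BGR2HSV))
    X,Y,Z=[C[...,i] for i in range(3)]
    k=(np.hypot(X-.57,Y-.345)<.08)&(abs(Z-.173)<.008)&(S<70)
    B=max(blobs(k),key=lambda t:t[1][4]);Q=C[B[0]];A=np.c_[Q[:,:2],np.ones(len(Q))];kk=np.linalg.lstsq(A,Q[:,2],rcond=None)[0]
    zt=np.median(Q[:,2]);print(n,B[1],zt,'slope',kk[:2],rect(onplane(c,np.argwhere(B[0])[:,::-1],zt)),holes(c,B[0],zt))
E
```

```text
tcp [0.5696 0.3463 0.1873] [-0.4466  0.8947  0.0005] [-0.3075  0.9273 -1.8946]
scene [255 165  50  30 708] 0.17021480661647373 slope [ 0.0345 -0.0615] [  0.5629   0.3459   0.0612   0.1263 172.1132] [(array([0.5223, 0.3569]), 9.5)]
side [ 238  187   84   40 1354] 0.1716908716477934 slope [-0.0006 -0.0274] [  0.5673   0.3525   0.06     0.1204 171.8106] [(array([0.5246, 0.3577]), 7.6), (array([0.6067, 0.3453]), 6.9)]
wrist [  195   188   227   137 10137] 0.17381409334801795 slope [ 0.0013 -0.0235] [  0.5634   0.35     0.0524   0.1037 171.8088] [(array([0.5277, 0.356 ]), 11.6)]
```

View pics/m9.png

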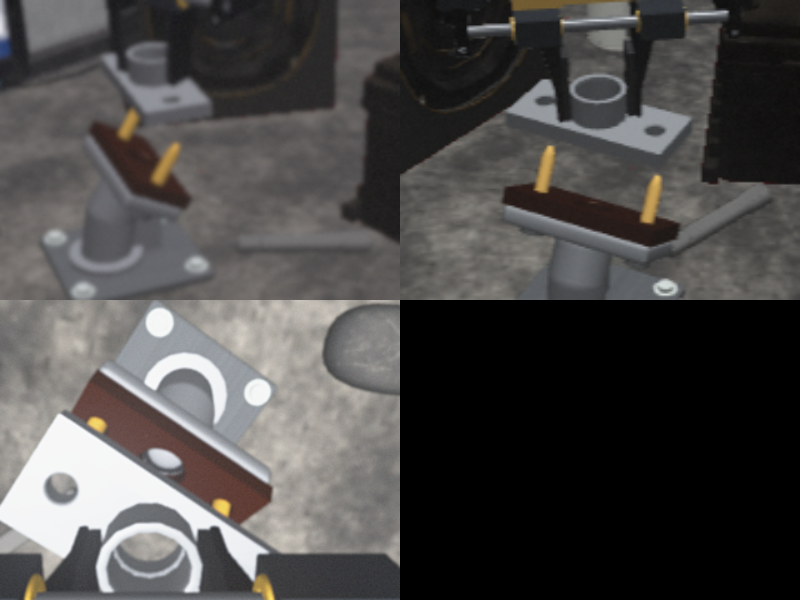

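The adapter hangs level over the studs: outer hole at (62,488) in the wrist crop, stud tips at (97,425) and (221,507), square to the line of studs. From here I'll check numerically only.

Emit:
send_rows:
  plan:
    - [255, 0, 0, 0.02, 0]
    - [255, 0, 0, 0.012, 0]
    - [255, 0, 0, 0.003, 0]
    - [255, 0, 0, 0, 0]
    - [255, 0, 0, 0, 0]

```text
time_s: 17.08
position: [0.5715, 0.3466, 0.1538]
tcp_rot: [[-0.448, 0.894, 0.0], [0.894, 0.448, 0.0], [0.0, 0.0, -1.0]]
force: [0.4, 0.2, -2.8]
opening: 0.434
grasp_force: 30.0
```

```bash
python3 look.py 10; cat > hole.py <<'E'
import sys
from h import *
np.set_printoptions(precision=4,suppress=True)
t=sys.argv[1];zt=float(sys.argv[2])
c=np.load(f'pics/wrist{t}c.npy',allow_pickle=True).item();C=cloud(c,np.load(f'pics/wrist{t}.npy'));p=cv2.imread(f'pics/wrist{t}.png')
H,S,V=cv2.split(cv2.cvtColor(p,cv2.COLOR_BGR2HSV));Z=C[...,2]
k=(np.hypot(C[...,0]-.57,C[...,1]-.345)<.08)&(abs(Z-zt)<.006)&(S<90)
B=max(blobs(k),key=lambda t:t[1][4]);zt=np.median(Z[B[0]]);print('zt',zt)
cs,hi=cv2.findContours(B[0].astype(np.uint8)*255,cv2.RETR_CCOMP,cv2.CHAIN_APPROX_NONE)
for i,x in enumerate(cs):
    if hi[0][i][3]>=0 and cv2.contourArea(x)>60:
        q=onplane(c,x[:,0],zt);f=np.array([.134,.991,0]);e=np.array([.991,-.134,0]);
        print('hole px',x[:,0].mean(0),'e range',np.ptp(q@e),'f range',np.ptp(q@f),'e-mid, +f rim -6.5 ->',e*((q@e).max()+(q@e).min())/2+f*((q@f).max()-.0065))
        m=np.zeros((480,640),np.uint8);cv2.drawContours(m,[x],-1,1,-1)
        y=(m>0)&(H>=12)&(H<32)&(S>90)&(V>90)
        if y.sum(): 
            r=np.argwhere(y)[:,::-1]; print(' yellow',y.sum(),'of',m.sum(),'xyz top',C[y][np.argsort(-Z[y])[:6]].mean(0))
E
python3 hole.py 10 .147
```

```text
tcp [0.5715 0.3466 0.1538] [-0.4476  0.8942  0.    ] [ 0.4256  0.2311 -2.8436]
zt 0.14735902328511635
```

```bash
sed -i 's/<.006)/<.0045)/' h.py hole.py; python3 hole.py 10 .1385
```

```text
zt 0.13868146615101673
hole px [248.6986 248.726 ] e range 0.013029086856531813 f range 0.012649611990033394 e-mid, +f rim -6.5 -> [0.5276 0.3547 0.    ]
 yellow 224 of 499 xyz top [0.5269 0.3511 0.1322]
```

Both are consistent: the stud tip is inside the hole, offset 3.6 mm as wanted. Continuing down to contact.

Emit:
send_rows:
  plan:
    - [255, 0, 0, 0.003, 0]
    - [255, 0, 0, 0.003, 0]
    - [255, 0, 0, 0, 0]
    - [255, 0, 0, 0, 0]

```text
time_s: 17.57
position: [0.5715, 0.3471, 0.1477]
tcp_rot: [[-0.448, 0.894, 0.001], [0.894, 0.448, 0.001], [0.0, 0.001, -1.0]]
force: [0.4, 0.5, -3.0]
opening: 0.432
grasp_force: 30.0
```

Emit:
send_rows:
  plan:
    - [255, 0, 0, 0.002, 0]
    - [255, 0, 0, 0.001, 0]
    - [255, 0, 0, 0, 0]
    - [255, 0, 0, 0, 0]

```text
time_s: 17.9
position: [0.5717, 0.3473, 0.1462]
tcp_rot: [[-0.449, 0.894, 0.002], [0.894, 0.449, 0.001], [0.0, 0.002, -1.0]]
force: [-1.1, -0.0, 5.8]
opening: 0.433
grasp_force: 30.0
```

Emit:
send_rows:
  plan:
    - [0, 0, 0, 0, 0]
    - [0, 0, 0, 0, 0]
    - [0, 0, 0, 0, 0]
    - [0, 0, 0, 0, 0]
    - [0, 0, 0, -0.003, 0]
    - [0, 0, 0, -0.01, 0]
    - [0, 0, 0, -0.02, 0]
    - [0, 0, 0, -0.04, 0]
    - [0, 0, 0, -0.04, 0]
    - [0, 0, 0, -0.02, 0]
    - [0, 0, 0, 0, 0]

```text
time_s: 18.82
position: [0.5745, 0.3481, 0.2856]
tcp_rot: [[-0.448, 0.894, 0.013], [0.894, 0.448, 0.005], [-0.001, 0.014, -1.0]]
force: [0.1, 0.4, 1.0]
opening: 0.994
grasp_force: 0.0
```

```bash
python3 look.py 11; cat > plane.py <<'E'
import sys
from h import *
np.set_printoptions(precision=4,suppress=True)
t=sys.argv[1]
n0=np.array([-.5*.134,-.5*.991,.866]);o=np.array([.5699,.3689,.0905]);e=np.array([.991,-.134,0]);u=np.cross(e,n0);u*=np.sign(u[2])
for n in('wrist','side','scene'):
    c=np.load(f'pics/{n}{t}c.npy',allow_pickle=True).item();p=cv2.imread(f'pics/{n}{t}.png');C=cloud(c,np.load(f'pics/{n}{t}.npy'))
    H,S,V=cv2.split(cv2.cvtColor(p,cv2.COLOR_BGR2HSV));D=C-o
    ee,uu,h=D@e,D@u,D@n0
    for nm,m in(('adapter',(abs(ee)<.056)&(abs(uu)<.024)&(np.hypot(ee,uu)>.022)&(h>.005)&(h<.06)&(S<80)),
                ('brown',(abs(ee)<.06)&(abs(uu)<.04)&(h<.03)&(h>-.005)&((H<12)|(H>170))&(S>70)),('neck',(np.hypot(ee,uu)<.03)&(h>.035)&(S<80)),('stud',(abs(abs(ee)-.042)<.01)&(h>0)&(H>10)&(H<30)&(S>100))):
        if m.sum()<20: print(n,nm,m.sum());continue
        A=np.c_[ee[m],uu[m],np.ones(m.sum())];r=np.ones(len(A),bool);b=h[m]
        for _ in range(6):
            r=abs(b-np.median(b[r]))<.006 if _==0 else r
            k=np.linalg.lstsq(A[r],b[r],rcond=None)[0];r=abs(A@k-b)<.003
        print(n,nm,r.sum(),'slopes deg',np.degrees(k[:2]).round(1),'h mm',(1e3*np.percentile(b,[10,50,90])).round(1),'e,u mid',(500*(np.percentile(A[:,:2],1,axis=0)+np.percentile(A[:,:2],99,axis=0))).round(1))
E
python3 plane.py 11
```

```text
tcp [0.5745 0.3481 0.2856] [-0.4481  0.894  -0.0011] [0.1165 0.3882 1.0305]
wrist adapter 2892 slopes deg [-0.1 -0.8] h mm [12.3 25.1 26.1] e,u mid [-0.1 -0.4]
wrist brown 342 slopes deg [-0.5 67.9] h mm [ 5.5  7.9 10.5] e,u mid [ 1.7 21.6]
wrist neck 593 slopes deg [-0.2  0. ] h mm [36.8 44.5 47.6] e,u mid [ 0.7 -2.4]
wrist stud 2200 slopes deg [-53.7  61.1] h mm [ 41.7 220.7 239.5] e,u mid [-0.9 84.4]
side adapter 407 slopes deg [ 0.5 -6.3] h mm [11.6 19.5 24.7] e,u mid [-0.4  1. ]
side brown 272 slopes deg [-0.4 -3. ] h mm [ 2.2  6.4 10.5] e,u mid [ 1.4 20. ]
side neck 150 slopes deg [ 4.4 -3.1] h mm [36.6 42.6 46.2] e,u mid [ 0.7 -1.7]
side stud 124 slopes deg [-17.    3.5] h mm [ 30.  220.8 240.6] e,u mid [ -0.1 -66.8]
scene adapter 279 slopes deg [ 2.7 -7.7] h mm [ 8.  18.3 24.3] e,u mid [-0.4 -0.3]
scene brown 56 slopes deg [-0.2  1.1] h mm [5.  6.3 7.8] e,u mid [-1.6 -1. ]
scene neck 126 slopes deg [ 4.5 -0. ] h mm [37.  42.2 45.9] e,u mid [ 2.3 -2.2]
scene stud 83 slopes deg [ 6.7 -1.2] h mm [ 32.1 225.2 245.5] e,u mid [ -0.1 -72.8]
```

```bash
python3 - <<'E'
from h import *
np.set_printoptions(precision=4,suppress=True)
n0=np.array([-.5*.134,-.5*.991,.866]);o=np.array([.5699,.3689,.0905]);e=np.array([.991,-.134,0]);u=np.cross(e,n0);u*=np.sign(u[2])
for f in('w1','wrist3','wrist4'):
    c=np.load(f'pics/{f}c.npy',allow_pickle=True).item();p=cv2.imread(f'pics/{f}.png');C=cloud(c,np.load(f'pics/{f}.npy'))
    S=cv2.cvtColor(p,cv2.COLOR_BGR2HSV)[...,1];D=C-o;ee,uu,h=D@e,D@u,D@n0
    m=(abs(ee)<.05)&(abs(uu)<.021)&(np.hypot(ee,uu)>.026)&(abs(h)<.008)&(S<60);print(f,m.sum(),1e3*np.median(h[m]))
for n in('scene','side'):
    c=np.load(f'pics/{n}11c.npy',allow_pickle=True).item()
    for t in('0','11'):
        C=cloud(c,np.load(f'pics/{n}{t}.npy'))
        for nm,x,y,r in(('pen',.507,.24,.075),('plug',.387,.42,.045)):
            m=(np.hypot(C[...,0]-x,C[...,1]-y)<r)&(C[...,2]>.007)&(C[...,2]<.024)&(C[...,1]>.185)
            print(n,t,nm,m.sum(),np.nanmean(C[m],0))
E
```

```text
w1 980 1.6015626866152886
wrist3 471 1.7156980726303037
wrist4 1730 1.5442605096104225
scene 0 pen 538 [0.5002 0.2436 0.0139]
scene 0 plug 280 [0.3812 0.4242 0.0132]
scene 11 pen 485 [0.5065 0.2413 0.0142]
scene 11 plug 280 [0.3812 0.4244 0.0131]
side 0 pen 503 [0.5008 0.2434 0.015 ]
side 0 plug 363 [0.3836 0.4253 0.0133]
side 11 pen 458 [0.5052 0.2412 0.0152]
side 11 plug 369 [0.3837 0.4251 0.013 ]
```

```bash
python3 - <<'E'
from h import *
import rig
ok=True
for n in('scene','side'):
    c=np.load(f'pics/{n}11c.npy',allow_pickle=True).item();v=[]
    for t in('0','11'):
        C=cloud(c,np.load(f'pics/{n}{t}.npy'));m=(np.hypot(C[...,0]-.507,C[...,1]-.24)<.075)&(C[...,2]>.007)&(C[...,2]<.024)&(C[...,1]>.187)&(C[...,0]>.46)
        v.append(C[m].mean(0))
    d=np.linalg.norm(v[0]-v[1]);print(n,d);ok&=d<.003
if ok: print(rig.hand_in())
E
```

```text
scene 0.0005230853846959908
side 0.0011045152743944615
the job is handed in; nothing more can be done
None
```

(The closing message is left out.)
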